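# Set the sprung feed shuttle and load its pocket

## Task

Push the orange-headed sprung shuttle of the feeder inward with the fingertips until it has passed its stop pin, then let go so that it springs back and latches against the pin at its middle position. Then gently push the steel block along its track with the fingertips until it is fully home in the shuttle's pocket. Only push: grip and lift nothing, and leave the nuts and the bolt where they are.

Things in the scene. Friction and masses are not known exactly. Their poses are not given: they have to be found in the camera images.
- feeder: Fixed feeder on a blue L-shaped base plate, 10 mm thick. Origin on the bench surface; x = the shuttle's inward stroke, y = along the part track away from the shuttle, z up. In this frame the plate spans x -85 to 151, y -90 to 130 mm; the shuttle runs along x at y = -45 mm. A grey bridge at x = 60, y = -45 mm (top at z = 53 mm) carries the stop pin.
- shuttle (a joint): Stroke of the sprung shuttle, m: 0 = out, 0.055 = fully in at the end stop. The spring pushes it out with 4.8 N at 0 and 80 N/m more. From about 0.017 a brass tooth on it lifts the stop pin (a few N more); past 0.036 the pin drops behind the tooth and the shuttle, let go, comes back and rests on it at about 0.035 (middle position, pocket facing the track). Let go too early, it returns to 0.
- push_face (a point): Centre of the outer face (looking to feeder -x) of the shuttle's orange push head: 60 mm wide (y), 14 mm thick (x), z = 11 to 39 mm, this point at z = 25 mm. Moves with the shuttle. Push it along feeder +x.
- stop_pin (a joint): Lift of the sprung stop pin in m: 0 = down. The passing tooth lifts it by about 0.007 on its own; it is down again when the shuttle is latched.
- pin_knob (a point): Centre of the top of the stop pin's black knob (16 mm diameter), z = 68 mm when down: the tallest thing on the feeder.
- blank_centre (a point): Centre of the ground steel block, 24 x 24 x 18 mm, standing loose in the track on the base plate (its underside at z = 10 mm, its top at z = 28 mm, 12 mm above the rails). To be pushed along feeder -y.
- pocket_seat (a point): Block's centre when fully home against the back wall of the shuttle's pocket; moves with the shuttle, axes like the feeder's. The pocket is 34 mm wide (x), 21 mm deep (y), open to feeder +y and to the top; a block fully home stands 3 mm proud of the shuttle's side. The shuttle's top is at z = 32 mm.
- nut: Bystander: bright steel hexagon nut, 30 x 35 x 16 mm, on the bench; origin under its centre.
- dark_nut: Bystander: black hexagon nut, 30 x 35 x 16 mm, on the bench; origin under its centre.
- bolt: Bystander: steel bolt standing on its head, 19 mm diameter, 42 mm high, on the bench; origin under its centre.
- track_end (a point): Middle of the open outer end of the part track, on the base plate (feeder x = 0, y = 125, z = 10 mm). The straight track runs along y from here to y = -20 mm between two steel rails, 28 mm apart inside, 8 mm thick, 6 mm high (tops at z = 16 mm). Axes like the feeder's.
Not all that is in view belongs to the job. Leave any green look-alike of the part that bears blank_centre alone.

How it is judged:
On the way, in this order (a step that is already met when the one before it is completed fails the run):
1. the shuttle is pushed in past its stop pin (value of joint shuttle above 0.0365 m), for 0.05 s.
2. the shuttle, let go, has come back and rests latched at mid position with the pin down (value of joint shuttle between 0.032 and 0.0375 m and value of joint stop_pin below 0.003 m and contact force between the fingers and feeder below 0.2 N), for 0.2 s.
3. the block is home in the pocket (y of blank_centre in the frame of pocket_seat below 0.004 m and horizontal distance between blank_centre and pocket_seat below 0.008 m), for 0.1 s.
At the end, for the whole second after the job is handed in: The shuttle rests latched at mid position (joint 0.032 to 0.0375) with the stop pin down; the steel block stands flat and still in the pocket, within 4 mm of its back wall (all of step 3 and value of joint shuttle between 0.032 and 0.0375 m and value of joint stop_pin below 0.003 m and z of blank_centre in the frame of feeder below 0.022 m and angle between blank_centre's own z axis and vertical below 0.1 rad and linear speed of blank below 0.01 m/s); the robot touches nothing.
It fails at once if the block is lifted (more than 6 mm) or tipped (z of blank_centre in the frame of feeder above 0.025 m or angle between blank_centre's own z axis and vertical above 0.35 rad).
It fails at once if the block is gripped or rammed (finger force over 30 N) (contact force between the fingers and blank above 30 N).
It fails at once if the stop pin is pulled up by hand (more than 11 mm) (value of joint stop_pin above 0.011 m).
It fails at once if a nut or the bolt is moved more than 15 mm or lifted (distance of any of nut, dark_nut, bolt from where it was at the start of the episode above 0.015 m).
It also fails if it takes over 54 s, if anything falls off the work surface, if the arm or the gripper's body presses on something with over 40 N, if the wrist force passes 120 N, or if a joint passes its speed limit or range.

## Robot

A 6-joint arm with a two-finger parallel gripper is mounted at the origin on a cart in front of the work surface, level with it; the furniture and walls round the work are solid. World frame = base frame: x ahead of the robot, y to its left, z up, the work surface at z = 0. Lengths are in m, angles in rad, forces in N, time in s.
With the tool pointing down it reaches from about 0.4 to 0.825 m from the base axis. Payload 7 kg.
Tool frame: the origin (TCP) lies midway between the tips of the shut fingers; the grasp point (between the pads) lies 19 mm behind it; z points along the fingers, y is the line along which they close (so a half turn about z gives the same grasp; the last joint's range is limited). The gripper opens to 88 mm and grips with 3 to 60 N. Pads are 19 mm wide; open, the fingers measure 130 mm over their backs; the gripper's body (78 mm by 193 mm) begins 47 mm behind the grasp point.
Start: joints at [-0.918, 0.359, 0.012, 0, -1.224, -0.288], TCP at [0.241, -0.631, 0.227] pointing down, gripper open.
Joint ranges: [-3.07, 3.07], [-1.43, 2.12], [-1.02, 1.25], [-3.03, 1.67], [-3.05, -0], [-3.03, 3.03]. Speed limits (rad/s): [2.39, 2.39, 3.01, 3.14, 3.14, 3.14].

## Interface

Orientations are given as [roll, pitch, yaw] about the fixed x, y, z axes, in that order (R = Rz(yaw) Ry(pitch) Rx(roll)).
In Python, from station import arm, grab_frame, camera_params, spot_in gives the robot as it stands.
- The arm moves only by the shell command python3 -m jog 'ROWS' [FORCE]. ROWS is JSON, a list that holds one entry, the list of rows, each a list of 7 numbers: the shift along the tool's x, y, z in mm, then the turn, a rotation vector about the tool's x, y, z in rad, then the finger opening in mm, from 0 to 87.6. In form: [[[x, y, z, wx, wy, wz, fingers], ...]]. A call has 1 to 20 rows; each row is the pose to reach, as a shift and turn from the pose commanded when the call began, along the tool's axes at that moment; what a row does not reach only later rows make up. A row lasts 1/8 s, in which the tool goes at most 62.5 mm and 10.7 degrees, less where a joint would pass 70% of its speed; a pose out of reach is approached as far as the arm can. A call with a gripper value outside its range is refused whole. The fingers move at their own pace and stop on an object; FORCE is the grip in N (left out, the last holds). Time passes only in rows, so rows that repeat a pose let the fingers close. It gives the time, the measured TCP pose, the force, the opening and the grip force at its end, in the units of the state.
- arm.get_state(): the state, without advancing time (a new reading comes with each control period).
- grab_frame(name): name is "scene" or "top" or "wrist"; returns (picture, depth): 480x640x3 uint8, blue, green, red; 480x640 float32, m along the optical axis (not along the pixel's ray), 0 where there is no reading.
- camera_params(name): a dict with "mtx" (3x3 intrinsics, pixels), "R" (3x3) and "t" (3): a world point X has camera coordinates R X + t. Camera axes: x right, y down, z forward; pixel columns grow to the right and rows downward; lengths in m; the calibration is good to about 2 mm. A picture is of the moment at which its call begins: read the wrist's pose just before it. camera_params takes no time and is no camera call; for the wrist camera it gives the pose at the moment of the call.
- arm.job_done(): hands the job in; it is judged then, once.
Trained networks look in the newest picture that a camera, given by its name, has taken for a name from the list of things; names that differ only in an ending like _2 or _b are one class to them, and where a whole thing is asked for, a point or a joint stands for the part that bears it (a point fixed in the world has none). Each returns a list of dicts, best first, with "confidence" (0 to 1); they miss things now and then, are a little off and sometimes report something else, mostly with a low value. They report only what shows in the picture. A call takes as long as a camera call. They do not tell look-alikes from the thing itself.
- spot_in(query, camera): "uv" ([column, row] in pixels, amid what is visible of it).
The state is a dict: "t": time; "q": joint angles; "qd": joint speeds; "joint_efforts": joint torques, N m; "eef_pos": TCP position; "ee_rot": TCP orientation; "force": force on the tool from outside, world axes, zero at the start; "moment": the same for the moment, N m; "width": finger opening in m; "gripper_force": force on a finger pad.
Only numpy, scipy, OpenCV 4.12 (cv2) and the standard library are available. Lean on these libraries where they do the work, as an engineer would, in place of code of your own. Each camera call takes 0.05 s, during which the arm holds its last target. There are 200 camera calls.

## Working session

There is one attempt and no reset: what is moved stays moved. The work goes in short steps, Python scripts to look and compute and a shell command to move; the robot and the scene stay as the last step left them, time stands still between calls to the robot, and variables do not carry over. Pictures are saved under pics/ and viewed, at most 10 in all, crops included, and the job is handed in when it is done.

```bash
mkdir -p pics; ls
cat > h.py <<'E'
import numpy as np, cv2
from scipy.spatial.transform import Rotation as Ro
from station import arm, grab_frame, camera_params, spot_in
def ray(cam,uv,z,P=None):
    P=P or camera_params(cam); K,R,t=[np.array(P[k]) for k in('mtx','R','t')]
    d=R.T@np.linalg.solve(K,[uv[0],uv[1],1.]); c=-R.T@t
    return c+d*(z-c[2])/d[2]
def deproj(cam,uv,depth,P=None):
    P=P or camera_params(cam); K,R,t=[np.array(P[k]) for k in('mtx','R','t')]
    return R.T@(np.linalg.solve(K,[uv[0],uv[1],1.])*depth-t)
def proj(cam,X,P=None):
    P=P or camera_params(cam); K,R,t=[np.array(P[k]) for k in('mtx','R','t')]
    x=K@(R@np.array(X)+t); return x[:2]/x[2]
E
python3 - <<'E'
from h import *
s=arm.get_state(); print(s['t'],s['eef_pos'],s['ee_rot'])
for c in('top','scene'):
    im,d=grab_frame(c); cv2.imwrite(f'pics/{c}0.png',im); np.save(f'{c}0.npy',d)
    for q,z in(('push_face',.03),('pin_knob',.068),('blank_centre',.028),('feeder',.01),('nut',.016),('dark_nut',.016),('bolt',.042)):
        for r in spot_in(q,c)[:3]: 
            print(c,q,np.round(r['uv']),round(r['confidence'],2),np.round(ray(c,r['uv'],z),3))
E
```

```text
pics
0.0 [ 0.24057424 -0.63012579  0.22563402] [ 3.13991125e+00 -1.65204492e-04 -2.77696488e+00]
top push_face [380. 195.] 0.62 [0.574 0.014 0.03 ]
top pin_knob [361. 141.] 0.64 [0.651 0.046 0.068]
top blank_centre [322. 196.] 0.77 [0.572 0.106 0.028]
top blank_centre [360. 303.] 0.66 [0.402 0.045 0.028]
top blank_centre [254. 312.] 0.54 [0.387 0.212 0.028]
top feeder [346. 198.] 0.71 [0.573 0.067 0.01 ]
top nut [247. 244.] 0.63 [0.494 0.227 0.016]
top dark_nut [434. 248.] 0.53 [ 0.491 -0.073  0.016]
top bolt [316. 277.] 0.69 [0.442 0.114 0.042]
scene push_face [312. 229.] 0.59 [0.564 0.028 0.03 ]
scene pin_knob [262. 203.] 0.6 [0.651 0.046 0.068]
scene blank_centre [362. 340.] 0.9 [0.382 0.232 0.028]
scene blank_centre [207. 324.] 0.85 [0.582 0.301 0.028]
scene blank_centre [401. 271.] 0.74 [0.389 0.067 0.028]
scene feeder [292. 245.] 0.9 [0.586 0.058 0.01 ]
scene nut [286. 322.] 0.75 [0.495 0.236 0.016]
scene dark_nut [373. 223.] 0.82 [ 0.488 -0.058  0.016]
scene bolt [355. 283.] 0.6 [0.433 0.144 0.042]
scene bolt [292. 248.] 0.21 [0.558 0.108 0.042]
```

View pics/top0.png

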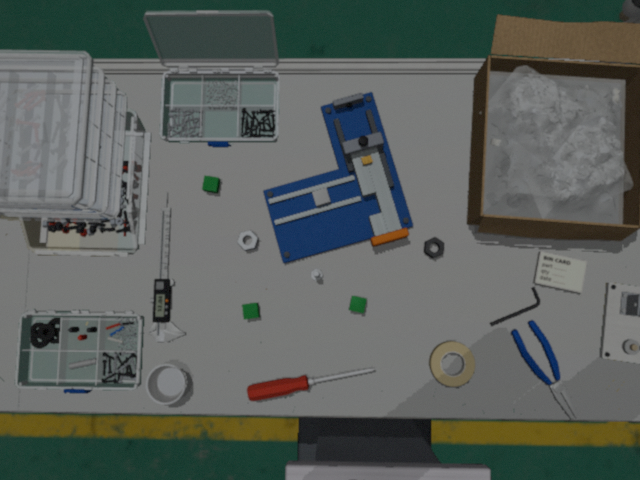

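View pics/scene0.png

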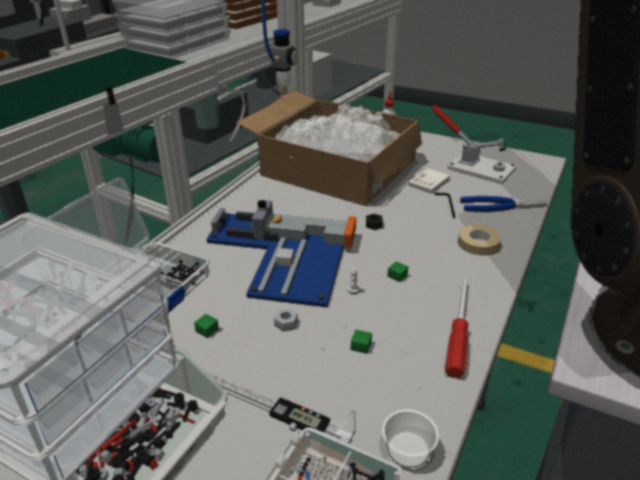

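Top view: the feeder is rotated by about 0.3 rad. The orange head is at (390,237), the knob at (363,141) and the steel block in the track at (322,196). The three green cubes are decoys. The dark nut (434,248) and the bolt (316,277) stand near the plate. The scene view shows the same layout. Next I fit the feeder pose from the plate edges.

Run:
```python
from h import *
im=cv2.imread('pics/top0.png'); d=np.load('top0.npy')
hsv=cv2.cvtColor(im,cv2.COLOR_BGR2HSV)
def big(m,n=1):
    k,l,st,c=cv2.connectedComponentsWithStats(m.astype(np.uint8)); i=1+np.argmax(st[1:,4]); return l==i
roi=np.zeros(d.shape,bool); roi[85:270,255:420]=1
b=roi&(abs(hsv[...,0].astype(int)-112)<12)&(hsv[...,1]>120)&(hsv[...,2]>40)
pts=np.argwhere(b)[:,::-1].astype(np.int32)
h=cv2.convexHull(pts); ap=cv2.approxPolyDP(h,4,True)[:,0]; print(ap.tolist())
W=np.array([ray('top',p,.01)[:2] for p in ap]); print(np.round(W,4).tolist())
# match known corners
def near(p): return W[np.argmin(((ap-p)**2).sum(1))]
F=np.array([[-85,130],[-85,-90],[151,-90]])/1e3
M=np.array([near(p) for p in([285,262],[412,225],[372,93])])
fc,mc=F.mean(0),M.mean(0); U,S,V=np.linalg.svd((F-fc).T@(M-mc)); R=(U@V).T; t=mc-R@fc
yaw=np.arctan2(R[1,0],R[0,0]); print('yaw',yaw,'t',t,'res',np.round((M-(F@R.T+t))*1e3,1).tolist())
o=roi&(hsv[...,0]<18)&(hsv[...,1]>190)&(hsv[...,2]>90); o[:215]=0
p=np.argwhere(big(o))[:,::-1]; q=np.array([ray('top',x,.039)[:2] for x in p]); q=(q-t)@R*1e3
print('head in feeder mm',np.percentile(q,[2,50,98],axis=0).round(1).tolist(),np.median(d[p[:,1],p[:,0]]))
for n,uv,z in(('knob',(361.5,141),.068),('blank',(322,196),.028)): print(n,((ray('top',uv,z)[:2]-t)@R*1e3).round(1))
for n,f in(('knob',(60,-45)),('track_end',(0,125)),('face?',(-99,-45)),('blankpos',(0,0))): print(n,(R@(np.array(f)/1e3)+t).round(4))
```

```text
[[411, 226], [284, 262], [264, 191], [323, 106], [371, 93]]
[[0.527, -0.0376], [0.4668, 0.1669], [0.583, 0.2018], [0.7273, 0.1066], [0.7499, 0.0269]]
yaw 0.2872167138460359 t [0.58256964 0.06981638] res [[2.6, -3.5], [0.4, 2.9], [-3.0, 0.6]]
head in feeder mm [[-98.5, -72.5], [-92.9, -44.8], [-87.3, -17.5]] 0.9194634
knob [ 59. -43.]
blank [ 0.2 38. ]
knob [0.6529 0.0437]
track_end [0.5472 0.1897]
face? [ 0.5004 -0.0014]
blankpos [0.5826 0.0698]
```

```bash
python3 -m jog '[[[-40,45,0,0,0,0.02,0],[-80,90,0,0,0,0.04,0],[-120,135,0,0,0,0.078,0],[-160,180,0,0,0,0.078,0],[-200,226,0,0,0,0.078,0],[-240,271,0,0,0,0.078,0],[-280,316,0,0,0,0.078,0],[-320,361,0,0,0,0.078,0],[-360,406,0,0,0,0.078,0],[-400,452,0,0,0,0.078,0],[-425,480,0,0,0,0.078,0],[-440,497,0,0,0,0.078,0],[-440,497,0,0,0,0.078,0],[-440,497,0,0,0,0.078,0]]]' 20
python3 - <<'E'
from h import *
P=camera_params('wrist'); im,d=grab_frame('wrist'); cv2.imwrite('pics/w1.png',im)
for q,z in(('push_face',.025),('pin_knob',.068),('blank_centre',.028)):
    for r in spot_in(q,'wrist')[:2]: print(q,np.round(r['uv']),round(r['confidence'],2),np.round(ray('wrist',r['uv'],z,P),4))
E
```

```text
t: 2.55
eef_pos: [0.4742, -0.0097, 0.2266]
ee_rot: [3.142, -0.0, -2.855]
force: [-0.2, 0.3, -0.6]
width: 0.0005
gripper_force: 0.0
push_face [318. 252.] 0.79 [0.5114 0.0041 0.025 ]
pin_knob [234. 206.] 0.7 [ 0.4825 -0.0707  0.068 ]
pin_knob [315. 253.] 0.24 [ 0.5009 -0.0018  0.068 ]
blank_centre [587. 182.] 0.84 [0.388  0.2039 0.028 ]
blank_centre [401. 143.] 0.65 [0.4016 0.0432 0.028 ]
```

View pics/w1.png

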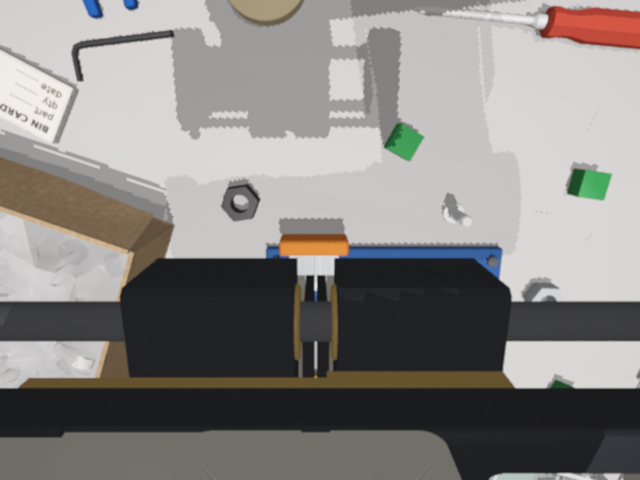

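The wrist view shows the orange head centred below the fingers at (315,245), with the plate edge level at row 248, so y and yaw are aligned. The dark nut at (240,202) is clear of the fingers. Now I lower and push.

```bash
python3 -m jog '[[[0,0,50,0,0,0,0],[0,0,100,0,0,0,0],[0,0,150,0,0,0,0],[0,0,185,0,0,0,0],[0,0,202,0,0,0,0],[0,0,202,0,0,0,0],[-10,0,202,0,0,0,0],[-14,0,202,0,0,0,0],[-18,0,202,0,0,0,0],[-22,0,202,0,0,0,0],[-26,0,202,0,0,0,0],[-30,0,202,0,0,0,0],[-30,0,202,0,0,0,0]]]'
```

```text
t: 4.38
eef_pos: [0.5021, -0.0013, 0.0248]
ee_rot: [3.142, -0.002, -2.855]
force: [-5.8, -1.0, 4.6]
width: 0.0004
gripper_force: 2.7
```

```bash
python3 -m jog '[[[-4,0,0,0,0,0,0],[-8,0,0,0,0,0,0],[-12,0,0,0,0,0,0],[-16,0,0,0,0,0,0],[-20,0,0,0,0,0,0],[-24,0,0,0,0,0,0],[-28,0,0,0,0,0,0],[-31,0,0,0,0,0,0],[-31,0,0,0,0,0,0],[-31,0,0,0,0,0,0]]]'
cat > m.py <<'E'
from h import *
import sys
im,d=grab_frame('top'); cv2.imwrite(sys.argv[1],cv2.resize(im[85:270,255:420],None,fx=3,fy=3,interpolation=cv2.INTER_CUBIC))
hsv=cv2.cvtColor(im,cv2.COLOR_BGR2HSV); o=(hsv[...,0]<18)&(hsv[...,1]>190)&(hsv[...,2]>90); o[:170]=0;o[270:]=0;o[:,:330]=0;o[:,430:]=0
R=Ro.from_euler('z',.2872).as_matrix()[:2,:2];t=[.58257,.06982]
p=np.argwhere(o)[:,::-1]; q=np.array([(ray('top',x,.039)[:2]-t)@R*1e3 for x in p])
print('head',len(q),np.percentile(q,[2,50,98],axis=0).round(1).tolist() if len(q) else '')
for n,z in(('pin_knob',.068),('blank_centre',.028)):
    for r in spot_in(n,'top')[:1]: print(n,round(r['confidence'],2),((ray('top',r['uv'],z)[:2]-t)@R*1e3).round(1))
E
python3 m.py pics/t2.png
```

```text
t: 5.62
eef_pos: [0.5303, 0.0069, 0.0243]
ee_rot: [3.141, -0.005, -2.856]
force: [-8.1, -1.2, 2.9]
width: 0.0005
gripper_force: 3.9
head 0 
blank_centre 0.6 [ 70.1 210.5]
```

Along-stroke force is 8.2 N, which matches the spring alone at about 42 mm (the pin load is gone). I push 4 mm more for margin, then let go.

```bash
python3 -m jog '[[[-4,0,0,0,0,0,0],[-4,0,0,0,0,0,0],[-4,0,0,0,0,0,0],[0,0,0,0,0,0,0],[4,0,0,0,0,0,0],[8,0,0,0,0,0,0],[14,0,0,0,0,0,0],[22,0,0,0,0,0,0],[30,0,0,0,0,0,0],[30,0,0,0,0,0,0],[30,0,-60,0,0,0,0],[30,0,-120,0,0,0,0],[30,0,-120,0,0,0,0],[30,0,-120,0,0,0,0]]]'
python3 - <<'E'
from h import *
s=arm.get_state(); P=camera_params('wrist'); im,d=grab_frame('wrist'); cv2.imwrite('pics/w3.png',im)
E
python3 m.py pics/t3.png
```

```text
t: 7.52
eef_pos: [0.5042, -0.0004, 0.1447]
ee_rot: [3.141, 0.001, -2.855]
force: [-0.0, 0.0, -0.4]
width: 0.0006
gripper_force: 0.0
head 0 
blank_centre 0.73 [-178.9   28. ]
```

View pics/w3.png

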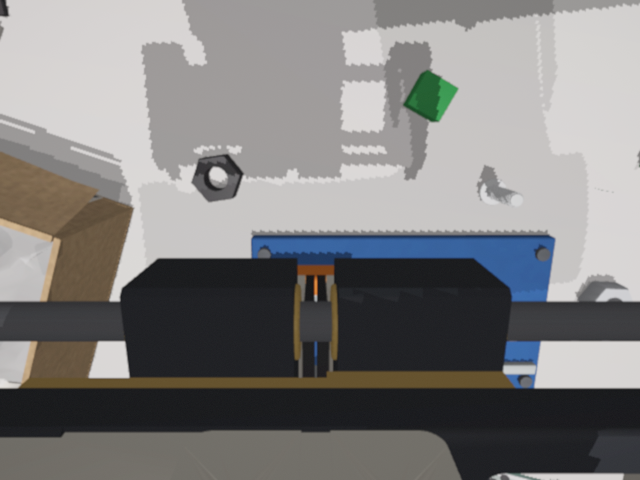

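The wrist view shows the orange head (315,270) well inside the plate edge (row 237) and no longer projecting past it. So it did not return to 0 and is latched at mid position. Next I go over the track beyond the block.

```bash
python3 -m jog '[[[0,30,0,0,0,0,0],[-15,65,0,0,0,0,0],[-45,100,0,0,0,0,0],[-70,120,0,0,0,0,0],[-90,133,0,0,0,0,0],[-95,137,0,0,0,0,0],[-95,137,40,0,0,0,0],[-95,137,80,0,0,0,0],[-95,137,85,0,0,0,0],[-95,137,85,0,0,0,0],[-95,137,85,0,0,0,0]]]'
python3 - <<'E'
from h import *
s=arm.get_state(); R=Ro.from_euler('z',.2872).as_matrix()[:2,:2];t=np.array([.58257,.06982])
print('tcp feeder',((s['eef_pos'][:2]-t)@R*1e3).round(1))
a,_=grab_frame('scene'); b,_=grab_frame('wrist')
def up(i): return cv2.resize(i,(400,300) if 0 else (400,300),interpolation=cv2.INTER_CUBIC)
c=cv2.resize(a[170:320,190:390],(800,600),interpolation=cv2.INTER_CUBIC); cv2.imwrite('pics/s4.png',c); cv2.imwrite('pics/w4.png',b)
for f in((0,38,28),(0,-45,32),(0,125,10),(-64,-45,39)): print(f,(proj('scene',[*(R@(np.array(f[:2])/1e3)+t),f[2]/1e3])-[190,170])*4)
E
```

```text
t: 9.1
eef_pos: [0.5576, 0.1581, 0.0612]
ee_rot: [3.141, 0.002, -2.855]
force: [0.1, -0.2, -0.4]
width: 0.0004
gripper_force: 0.0
tcp feeder [ 1.  91.8]
(0, 38, 28) [380.58595118 330.87891154]
(0, -45, 32) [425.63033184 214.07304419]
(0, 125, 10) [327.76436496 501.47186653]
(-64, -45, 39) [572.88962695 214.6282661 ]
```

View pics/s4.png

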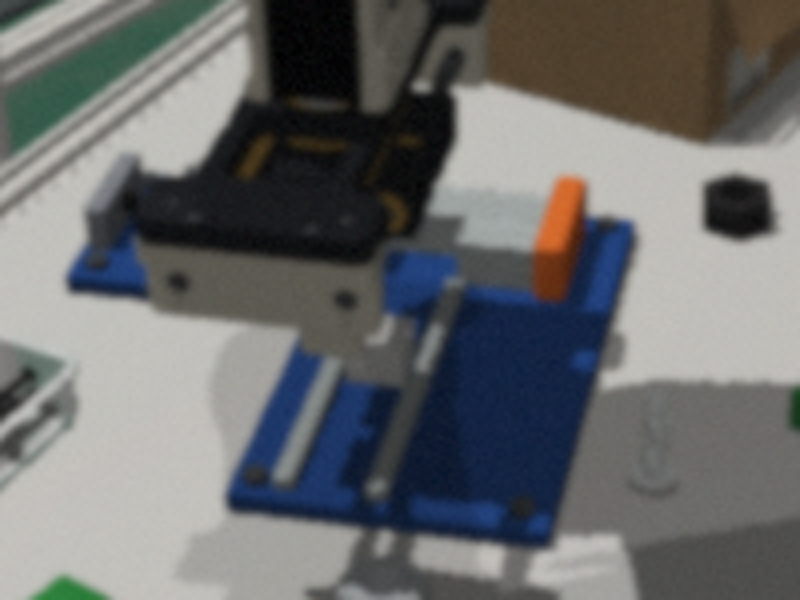

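View pics/w4.png

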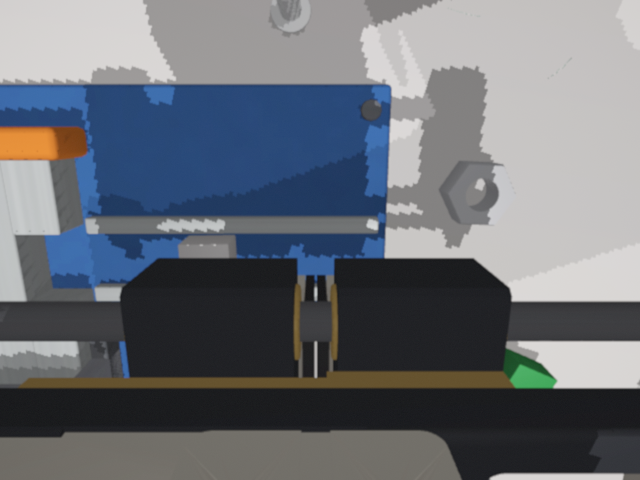

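The scene crop shows the shuttle latched at mid position, with the head inside the plate edge, and the gripper over the track. The block's edge is just visible at about (390,330). In the wrist view the block shows at (207,247), left of the fingers, with the near rail along row 225.

Run:
```python
from h import *
s=arm.get_state(); R=Ro.from_euler('z',.2872).as_matrix()[:2,:2];t=np.array([.58257,.06982])
f=lambda uv,z:((ray('wrist',uv,z)[:2]-t)@R*1e3).round(1).tolist()
print('tcp px',proj('wrist',s['eef_pos']))
for n,uv,z in(('blk L top outer',(181,238),.028),('blk R top outer',(236,238),.028),('rail outer edge L',(90,217),.016),('rail end',(379,217),.016),('rail in',(379,233),.016),('plate corner',(390,86),.01),('head corner',(85,129),.039)): print(n,f(uv,z))
```

```text
tcp px [313.8281463  299.26116411]
blk L top outer [-15.7, 29.9]
blk R top outer [-15.7, 55.5]
rail outer edge L [-23.1, -17.7]
rail end [-23.2, 123.5]
rail in [-15.1, 123.8]
plate corner [-84.3, 127.3]
head corner [-64.9, -2.3]
```

```bash
python3 -m jog '[[[1,0,25,0,0,0,0],[1,0,40,0,0,0,0],[1,0,44,0,0,0,0],[1,0,44,0,0,0,0],[1,-4,44,0,0,0,0],[1,-8,44,0,0,0,0],[1,-10,44,0,0,0,0],[1,-12,44,0,0,0,0],[1,-14,44,0,0,0,0],[1,-16,44,0,0,0,0],[1,-18,44,0,0,0,0],[1,-20,44,0,0,0,0],[1,-22,44,0,0,0,0],[1,-25,44,0,0,0,0],[1,-28,44,0,0,0,0],[1,-31,44,0,0,0,0],[1,-34,44,0,0,0,0],[1,-37,44,0,0,0,0],[1,-40,44,0,0,0,0],[1,-40,44,0,0,0,0]]]'
python3 - <<'E'
from h import *
s=arm.get_state(); R=Ro.from_euler('z',.2872).as_matrix()[:2,:2];t=np.array([.58257,.06982])
im,d=grab_frame('wrist');cv2.imwrite('pics/w5.png',im); print('tcp',((s['eef_pos'][:2]-t)@R*1e3).round(1))
E
```

```text
t: 11.7
eef_pos: [0.567, 0.1188, 0.0156]
ee_rot: [-3.142, -0.0, -2.855]
force: [0.0, 0.1, 0.6]
width: 0.0005
gripper_force: 0.0
tcp [-1.1 51.4]
```

View pics/w5.png

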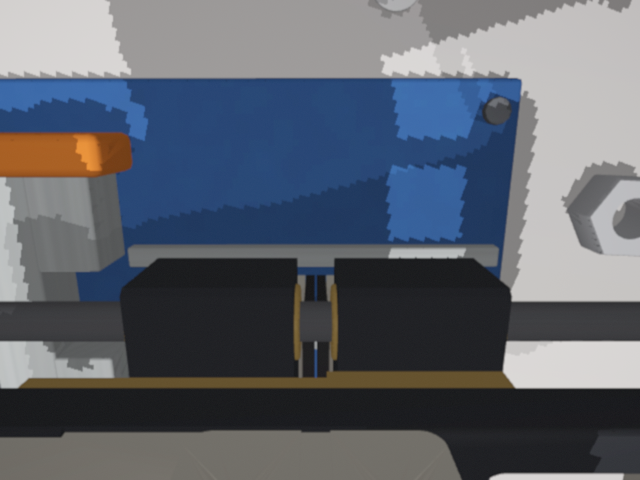

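The jaws hide the block in this view. The finger is between the rails with no side load, and the head is still at its mid position. I continue gently.

```bash
python3 -m jog '[[[0,-3,0,0,0,0,0],[0,-6,0,0,0,0,0],[0,-9,0,0,0,0,0],[0,-12,0,0,0,0,0],[0,-15,0,0,0,0,0],[0,-18,0,0,0,0,0],[0,-21,0,0,0,0,0],[0,-24,0,0,0,0,0],[0,-26,0,0,0,0,0],[0,-28,0,0,0,0,0],[0,-30,0,0,0,0,0],[0,-32,0,0,0,0,0],[0,-34,0,0,0,0,0],[0,-36,0,0,0,0,0],[0,-37,0,0,0,0,0],[0,-38,0,0,0,0,0],[0,-39,0,0,0,0,0],[0,-40,0,0,0,0,0],[0,-40,0,0,0,0,0]]]'
cat > p.py <<'E'
from h import *
s=arm.get_state(); R=Ro.from_euler('z',.2872).as_matrix()[:2,:2];t=np.array([.58257,.06982])
print('tcp',((s['eef_pos'][:2]-t)@R*1e3).round(1),'F feeder',(s['force'][:2]@R).round(2),s['force'][2].round(2))
E
python3 p.py
```

```text
t: 14.12
eef_pos: [0.5783, 0.0806, 0.0155]
ee_rot: [-3.142, -0.0, -2.855]
force: [-0.4, -0.7, -0.8]
width: 0.0006
gripper_force: 0.0
tcp [-1.1 11.6] F feeder [-0.56 -0.56] -0.78
```

```bash
python3 -m jog '[[[0,-1,0,0,0,0,0],[0,-2,0,0,0,0,0],[0,-3,0,0,0,0,0],[0,-4,0,0,0,0,0],[0,-5,0,0,0,0,0],[0,-6,0,0,0,0,0],[0,-6,0,0,0,0,0],[0,-6,0,0,0,0,0]]]';python3 p.py
python3 - <<'E'
from h import *
R=Ro.from_euler('z',.2872).as_matrix()[:2,:2];t=np.array([.58257,.06982])
a,_=grab_frame('scene'); cv2.imwrite('pics/s6.png',cv2.resize(a[170:320,190:390],(800,600),interpolation=cv2.INTER_CUBIC))
E
```

```text
t: 15.12
eef_pos: [0.58, 0.0749, 0.0156]
ee_rot: [-3.142, -0.0, -2.855]
force: [-0.2, -0.5, 0.9]
width: 0.0009
gripper_force: 0.0
tcp [-1.   5.6] F feeder [-0.37 -0.4 ] 0.88
```

View pics/s6.png

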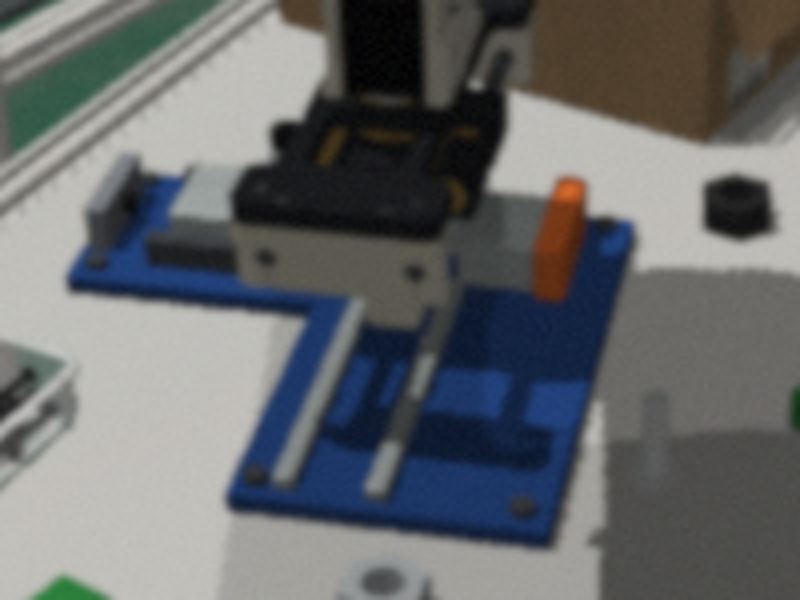

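The scene crop shows the track empty behind the gripper, so the block has been carried along, and the shuttle is still at mid position. I keep creeping until the force rises.

```bash
python3 -m jog '[[[0,-1,0,0,0,0,0],[0,-2,0,0,0,0,0],[0,-3,0,0,0,0,0],[0,-3,0,0,0,0,0]]]' >/dev/null;python3 p.py
```

```text
tcp [-1.   2.6] F feeder [-0.31 -0.08] -0.06
```

```bash
python3 -m jog '[[[0,-1,0,0,0,0,0],[0,-2,0,0,0,0,0],[0,-2,0,0,0,0,0]]]' >/dev/null;python3 p.py
```

```text
tcp [-1.   0.6] F feeder [-0.06 -0.3 ] -0.13
```

```bash
python3 -m jog '[[[0,-1,0,0,0,0,0],[0,-2,0,0,0,0,0],[0,-2,0,0,0,0,0]]]' >/dev/null;python3 p.py
```

```text
tcp [-1.  -1.4] F feeder [ 0.07 -0.99] 0.01
```

```bash
python3 -m jog '[[[0,-1,0,0,0,0,0],[0,-2,0,0,0,0,0],[0,-2,0,0,0,0,0]]]' >/dev/null;python3 p.py
```

```text
tcp [-1.  -3.4] F feeder [-0.76 -0.35] 0.35
```

```bash
python3 -m jog '[[[0,-1,0,0,0,0,0],[0,-2,0,0,0,0,0],[0,-2,0,0,0,0,0]]]' >/dev/null;python3 p.py
```

```text
tcp [-1.  -5.4] F feeder [-0.1   0.51] -0.47
```

```bash
python3 -m jog '[[[0,-1,0,0,0,0,0],[0,-2,0,0,0,0,0],[0,-2,0,0,0,0,0]]]' >/dev/null;python3 p.py
```

```text
tcp [-1.  -6.2] F feeder [-1.18  7.58] 1.7
```

```bash
python3 -m jog '[[[0,-1,0,0,0,0,0],[0,-2,0,0,0,0,0],[0,-2,0,0,0,0,0]]]' >/dev/null;python3 p.py
```

```text
tcp [-0.8 -6.5] F feeder [-3.1  19.41] 3.41
```

Firm stop: 19 N, with TCP y no longer advancing. I back off and check.

```bash
python3 -m jog '[[[0,2,0,0,0,0,0],[0,5,0,0,0,0,0],[0,10,0,0,0,0,0],[0,20,0,0,0,0,0],[0,35,0,0,0,0,0],[0,40,-40,0,0,0,0],[0,60,-90,0,0,0,0],[30,100,-140,0,0,0,0],[80,140,-180,0,0,0,0],[120,180,-200,0,0,0,0],[120,230,-200,0,0,0,0],[120,280,-200,0,0,0,0],[120,320,-200,0,0,0,0],[120,340,-200,0,0,0,0],[120,340,-200,0,0,0,0],[120,340,-200,0,0,0,0]]]';python3 m.py pics/t7.png
python3 - <<'E'
from h import *
a,_=grab_frame('scene');c=cv2.resize(a[190:270,240:360],(600,400),interpolation=cv2.INTER_CUBIC)
b=cv2.resize(cv2.imread('pics/t7.png')[100:500],None,fx=.8,fy=.8); 
w=max(c.shape[1],b.shape[1]); cv2.imwrite('pics/c7.png',np.vstack([np.pad(x,((0,0),(0,w-x.shape[1]),(0,0))) for x in(b[:200],c[:395])]))
E
```

```text
t: 19.92
eef_pos: [0.3729, 0.3521, 0.2154]
ee_rot: [-3.141, -0.0, -2.855]
force: [0.3, -0.1, 0.1]
width: 0.0002
gripper_force: 0.0
head 274 [[-64.4, -72.6], [-58.7, -45.4], [-53.0, -17.9]]
pin_knob 0.47 [ 60.3 -44.7]
blank_centre 0.64 [ 69.1 207.6]
```

View pics/t7.png

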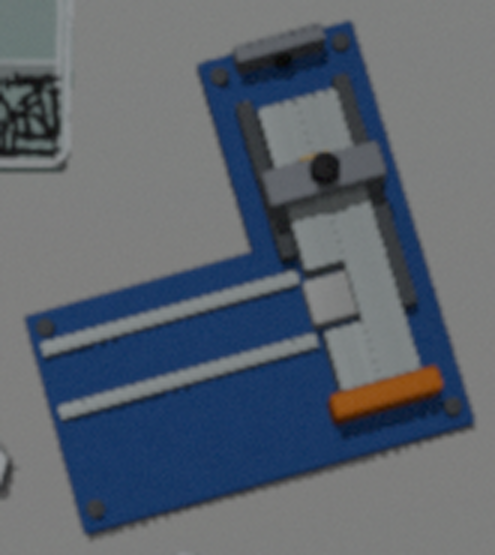

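The top view shows the shuttle latched (head moved 34 mm) and the block in the pocket at crop (330,297), against the back wall and slightly proud of the shuttle's side. A quick numeric check before handing in.

Run:
```python
from h import *
R=Ro.from_euler('z',.2872).as_matrix()[:2,:2];t=np.array([.58257,.06982])
g=lambda c,z:((ray('top',(c[0]/3+254.7,c[1]/3+84.7),z)[:2]-t)@R*1e3).round(1).tolist()
print('block',g((330,297),.028),'outer edge',g((308,303),.028),'inner edge',g((354,291),.028),'shuttle side',g((333,362),.032),'side2',g((296,235),.032),'shuttle far side',g((412,340),.032))
im,d=grab_frame('top')
for q,z in(('nut',.016),('dark_nut',.016),('bolt',.042)):
    for r in spot_in(q,'top')[:1]: print(q,np.round(r['uv']),np.round(ray('top',r['uv'],z),3))
```

```text
block [0.4, -33.2] outer edge [0.6, -21.0] inner edge [-0.0, -46.4] shuttle side [-34.4, -24.4] side2 [37.1, -24.9] shuttle far side [-34.6, -67.9]
nut [252. 240.] [0.501 0.219 0.016]
dark_nut [373. 175.] [0.609 0.024 0.016]
bolt [358. 142.] [0.658 0.049 0.042]
```

```bash
python3 -c "
from station import arm
print(arm.job_done())"
```

```text
the job is handed in; nothing more can be done
None
```

The job is handed in: the shuttle is latched at its middle position (about 34 mm stroke by the top camera) and the steel block is home in the pocket, about 3 mm proud as it should be. The hand-in returned no verdict. I touched neither the nuts nor the bolt, but the final automatic check on them was unreliable (it reported the dark nut and bolt at points on the feeder).

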